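# Make up the grinding-wheel pack on the arbor

### The arm

A 6-joint arm with a two-finger parallel gripper is mounted at the origin on the work surface. World frame = base frame: x ahead of the robot, y to its left, z up, the work surface at z = 0. Lengths are in m, angles in rad, forces in N, time in s.
With the tool pointing down it reaches from about 0.15 to 0.775 m from the base axis. Payload 6.1 kg.
Tool frame: the origin (TCP) lies at the very end of the fingers, on their centre line; the grasp point (between the pads) lies 19 mm behind it (robot.pinch_z is the distance from the TCP to the grasp point, in m); z points along the fingers, y is the line along which they close (so a half turn about z gives the same grasp; the last joint's range is limited). The gripper opens to 85 mm and grips with 20 to 120 N. Pads are 22 mm wide; open, the fingers measure 114 mm over their backs; the gripper's body (76 mm by 85 mm) begins 54 mm behind the grasp point. The pads swing forward as they close: fully open they stand 13 mm farther back than shut.
Start: joints at [1.295, 0.126, -0.04, 1.405, 0, 1.571], TCP at [0.143, 0.505, 0.231] pointing down, gripper open.
Joint ranges: [-2.72, 2.72], [-0.95, 1.95], [-1.27, 1.35], [-1.78, 2.02], [-1.46, 1.47], [-3.14, 3.14]. Speed limits (rad/s): [2.39, 2.39, 3.01, 3.14, 3.14, 3.14].

### API

Orientations are given as a unit quaternion [w, x, y, z].
In Python, from bench import robot gives the robot as it stands. The module is installed in compiled form; this text tells all that it offers.
- The arm moves only by the tool arm_command, never from a script. Its argument "deltas" is a list of rows, each a list of 3 entries, a list of its own where there are three numbers: the opening, from 0 (shut) to 1 (fully open), then the shift along the tool's x, y, z scaled (see below), then the turn, a rotation vector about the tool's x, y, z scaled (see below). In form: [[gripper, [x, y, z], [ax, ay, az]], ...]. A call has 1 to 12 rows; each row shifts and turns the commanded pose from where the row before left it, along the tool's axes as they then stand; what a row does not reach is not made up. The controller multiplies each number of a shift by 0.1 m and each number of a turn by 180 degrees. A row lasts 1/10 s, in which the tool goes at most 50 mm and 8.59 degrees, less where a joint would pass 70% of its speed; a pose out of reach is approached as far as the arm can. A call with a number of a shift or a turn outside -1 to 1 is refused whole. A call with a gripper value outside its range is refused whole. The fingers move at their own pace and stop on an object; the grip force is fixed at half the most. Time passes only in rows, so rows that do not move let the fingers close. It gives the time, the measured TCP pose, the force, the opening and the grip force at its end, in the units of the state.
- robot.state(): the state, without advancing time (a new reading comes with each control period).
- robot.camera(name): name is "side" or "top" or "wrist"; returns a dict with "pixels" (384x512x3 uint8, blue, green, red), "fx", "fy", "cx", "cy" (pixels), "extrinsics" (4x4, takes a point from camera to world coordinates). Camera axes: x right, y down, z forward; pixel columns grow to the right and rows downward; lengths in m; the calibration is good to about 2 mm. The wrist camera is an equidistant fisheye: a pixel r from the principal point sees the ray r / f radians off the axis. A picture is of the moment at which its call begins. There is no depth.
- robot.job_done(): hands the job in; it is judged then, once.
The state is a dict: "clock": time; "qpos": joint angles; "qd": joint speeds; "effort": joint torques, N m; "tool_pos": TCP position; "tool_rot": TCP orientation; "ft_force": force on the tool from outside, world axes, zero at the start; "wrist_torque": the same for the moment, N m; "grip_width": opening from 0.0 (shut) to 1.0 (fully open); "gripper_force": force on a finger pad.
Only numpy, scipy, OpenCV 4.12 (cv2) and the standard library are available. Lean on these libraries where they do the work, as an engineer would, in place of code of your own. Each camera call takes 0.05 s, during which the arm holds its last target. There are 200 camera calls.

### The job

Make up the wheel pack on the taller of the two spindle stands: from the bottom, first the flange (broad plate down, hub up), then the grinding wheel, then the plain collar, and the hex nut on top, all threaded over the spindle and each resting flat on the one below. Lower each part down the spindle rather than letting it drop, and do not shove or tip the tube offcut, the small carton or the spray can.

Things in the scene. Friction and masses are not known exactly. Their poses are not given: they have to be found in the camera images.
- arbor_seat (a point): Target: tall spindle stand, fixed, left or right on the bench. Square steel base 80 x 80 x 14 mm with an upright 16 mm spindle in its middle. This point: on the spindle's axis on top of the base (14 mm above the bench), where the lowest part rests; z up. The spindle stays 16 mm thick to 50 mm above this point, then tapers to an 8 mm tip at 60 mm. The finished pack is 70 mm high.
- stub: The short spindle stand, not used: a round steel base 84 mm across and 14 mm thick, fixed to the bench, with a stub spindle of 16 mm diameter whose tip is 28 mm above the bench. Origin at the centre of the underside, z up.
- flange_mid (a point): Loose steel flange, 0.2 kg, lying plate down: round plate 60 mm across, 8 mm thick, with a round hub 34 mm across on top (8 to 20 mm above its underside; 20 mm high overall). A 23 mm hole runs right through. Easily gripped by the hub. This point: on its axis, half-way up (10 mm); z along the axis, hub up.
- wheel_mid (a point): Loose grinding wheel (about 0.15 kg), reddish-brown abrasive, a thick disc 58 mm across and 18 mm high, lying flat, with a 23 mm hole through. This point is on its axis, half-way up (9 mm); z along the axis.
- collar_mid (a point): Loose plain steel collar (about 0.06 kg), a round ring 34 mm across and 14 mm high, lying flat, with a 23 mm hole through. This point is on its axis, half-way up (7 mm); z along the axis.
- nut_mid (a point): Loose dark steel hexagon nut, 0.08 kg, lying flat: 38 mm across flats (44 over corners), 18 mm high, with a smooth hexagonal hole 23 mm across flats; it slips over the spindle without screwing. This point: on its axis, half-way up (9 mm); z along the axis; x points squarely out of one flat (other flats at 60 degree steps).
- offcut_mid (a point): Bystander: a loose offcut of square steel tube lying on the bench, 60 mm long (x) and 30 x 30 mm in section. This point is its centre, 15 mm up. Leave it where it is.
- carton_mid (a point): Bystander: a loose small cardboard carton 55 (x) x 40 (y) x 34 mm high. This point is its centre, 17 mm up. Leave it where it is.
- can_mid (a point): Bystander: a loose upright spray can 52 mm across and about 150 mm high, off to the robot's right. This point is on its axis 75 mm above the bench. Leave it standing where it is.
Mind the look-alikes: they are no part of the job. Leave any green or yellow look-alike of the part that bears nut_mid alone.

How it is judged:
By the outcome, as a careful person would: the job done as asked, in the order asked, and still so for the second after the job is handed in, with the robot touching nothing.
It also fails if it takes over 102 s, if anything falls off the work surface, if the arm or the gripper's body presses on something with over 40 N, if the wrist force passes 120 N, or if a joint passes its speed limit or range.

## Working session

There is one attempt and no reset: what is moved stays moved. The work goes in short steps, Python scripts to look and compute and a tool call to move; the robot and the scene stay as the last step left them, time stands still between calls to the robot, and variables do not carry over. Pictures are saved under pics/ and viewed, at most 14 in all, crops included, and the job is handed in when it is done.

Besides the shell and the picture viewer there is one more tool, called after ">>>" by a JSON object that holds its "method" and its "body". arm_command: Moves the arm, as the interface text tells. Shifts and turns lie within -1 to 1; 1 stands for 0.1 m of shift or 180 degrees of turn. Its arguments: {"type":"object","properties":{"deltas":{"type":"array"}},"required":["deltas"]}

```bash
mkdir -p pics; cat > h.py <<'E'
import numpy as np, cv2
from bench import robot
def snap(n,f):
    c=robot.camera(n); cv2.imwrite('pics/'+f+'.png',c['pixels']); np.savez('pics/'+f+'.npz',**{k:np.array(v) for k,v in c.items()}); return c
def load(f): return dict(np.load('pics/'+f+'.npz'))
def ray(c,u,v,fish=False):
    x=(u-c['cx'])/c['fx'];y=(v-c['cy'])/c['fy']
    if fish:
        r=np.hypot(x,y)+1e-12; d=np.array([x/r*np.sin(r),y/r*np.sin(r),np.cos(r)])
    else: d=np.array([x,y,1.])
    E=np.array(c['extrinsics']); return E[:3,3],E[:3,:3]@d
def onz(c,u,v,z,fish=False):
    o,d=ray(c,u,v,fish); return o+d*(z-o[2])/d[2]
E
python3 - <<'E'
from h import *
for n in('top','side','wrist'):
    c=snap(n,n+'0'); print(n,c['fx'],c['cx'],c['cy'],np.round(c['extrinsics'],3).tolist())
a=[cv2.imread(f'pics/{n}0.png') for n in('top','side')]
print({k:np.round(v,3).tolist() for k,v in robot.state().items()}, robot.pinch_z)
E
```

```text
top 402.67514598487855 255.9447105608435 185.57554297863112 [[-0.006, -0.979, 0.202, 0.291], [-1.0, 0.006, -0.002, -0.029], [0.001, -0.202, -0.979, 1.098], [0.0, 0.0, 0.0, 1.0]]
side 482.8646897184058 257.7988050501765 192.85269471958182 [[-0.904, -0.285, 0.317, 0.123], [-0.426, 0.565, -0.707, 0.804], [0.022, -0.774, -0.632, 0.812], [0.0, 0.0, 0.0, 1.0]]
wrist 297.3186396354542 255.08457172179826 198.3791721715905 [[0.272, 0.929, 0.25, 0.079], [0.962, -0.263, -0.071, 0.522], [-0.0, 0.26, -0.966, 0.373], [0.0, 0.0, 0.0, 1.0]]
{'clock': 0.15, 'qpos': [1.295, 0.126, -0.04, 1.405, 0.0, 1.571], 'qd': [0.001, -0.002, 0.005, 0.001, -0.001, 0.001], 'effort': [-0.001, -43.628, 35.315, 0.014, -0.0, -0.0], 'tool_pos': [0.143, 0.505, 0.231], 'tool_rot': [-0.0, 0.137, 0.991, -0.001], 'ft_force': [-0.394, -0.025, -1.185], 'wrist_torque': [0.045, -0.003, 0.043], 'gripper_force': 0.0, 'grip_width': 0.996} 0.0187
```

View pics/top0.png

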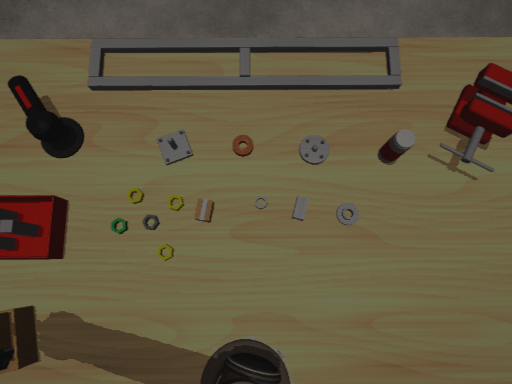

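View pics/side0.png

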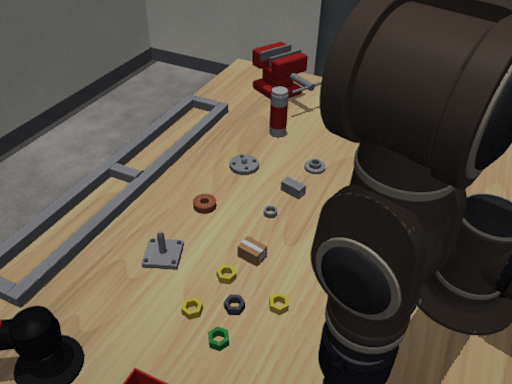

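The top view shows the tall square stand at (175,147), wheel (243,145), stub (314,150), flange (347,214), collar (261,202), offcut (300,208), carton (204,210) and can (395,148). The nut candidates are dark (151,222), green (120,226) and yellow (136,196), (176,202), (166,252). The dark one fits "dark steel", so I'll confirm it in an enlarged crop.

```bash
python3 - <<'E'
from h import *
a=cv2.imread('pics/top0.png')[120:270,105:371]; cv2.imwrite('pics/tc.png',cv2.resize(a,None,fx=3,fy=3,interpolation=cv2.INTER_CUBIC))
E
```

```text
(no output)
```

View pics/tc.png

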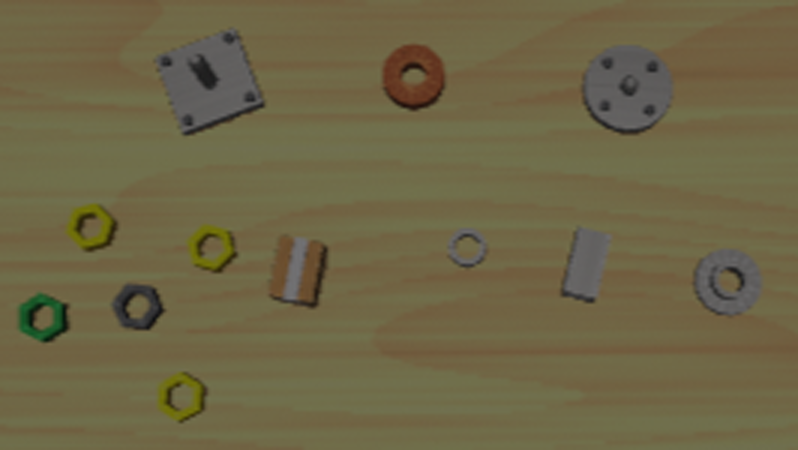

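The crop confirms it: the dark grey hex ring at crop (137,306), full-frame (151,222), is the only steel-coloured nut. The tall spindle stands on the square base. Next I'll measure in both views.

```bash
cat >> h.py <<'E'
def blobs(img,box,pred,amin=30):
    u0,v0,u1,v1=box; h=cv2.cvtColor(img[v0:v1,u0:u1],cv2.COLOR_BGR2HSV).astype(int)
    m=pred(h[...,0],h[...,1],h[...,2]).astype(np.uint8)*255
    out=[]
    for c in cv2.findContours(m,cv2.RETR_EXTERNAL,cv2.CHAIN_APPROX_NONE)[0]:
        if cv2.contourArea(c)>=amin:
            hull=cv2.convexHull(c); M=cv2.moments(hull)
            out.append((M['m10']/M['m00']+u0,M['m01']/M['m00']+v0,M['m00'],hull.reshape(-1,2)+[u0,v0]))
    return sorted(out,key=lambda b:-b[2])
E
python3 - <<'E'
from h import *
grey=lambda H,S,V:(S<70)
red=lambda H,S,V:((H<11)|(H>172))&(S>110)
T=dict(stand=((150,120,200,172),grey,.011),stub=((290,130,335,170),grey,.009),flange=((328,195,368,232),grey,.008),collar=((248,190,274,214),grey,.007),nut=((138,210,164,234),grey,.009),offcut=((286,190,314,224),grey,.015),wheel=((225,130,262,162),red,.009))
S=dict(stand=((130,225,195,275),grey,.011),stub=((220,145,268,178),grey,.009),flange=((298,150,330,178),grey,.008),collar=((258,202,282,220),grey,.007),nut=((220,290,248,318),grey,.009),offcut=((276,172,310,200),grey,.015),wheel=((185,188,222,216),red,.009))
for f,D in(('top0',T),('side0',S)):
    c=load(f)
    for k,(b,p,z) in D.items():
        r=blobs(c['pixels'],b,p)
        for q in r[:2]: 
            hp=np.array([onz(c,*x,z)[:2] for x in q[3]]); 
            print(f,k,np.round(q[:3],1),onz(c,q[0],q[1],z).round(4), 'ext',np.ptp(hp,axis=0).round(3))
c=load('top0')
for k,u,v,z in(('carton',204,210,.017),('can',403,139,.15),('can base',387,158,0)): print(k,onz(c,u,v,z).round(3))
E
```

```text
top0 stand [174.4 146.7 802.5] [0.6283 0.198  0.011 ] ext [0.102 0.1  ]
top0 stub [313.7 149.  663.5] [ 0.6198 -0.194   0.009 ] ext [0.082 0.082]
top0 flange [347.3 213.5 377. ] [ 0.4366 -0.2795  0.008 ] ext [0.058 0.06 ]
top0 collar [260.2 201.9 119. ] [ 0.4703 -0.0421  0.007 ] ext [0.033 0.033]
top0 nut [150.2 221.9 175. ] [0.4169 0.2566 0.009 ] ext [0.038 0.044]
top0 offcut [300.3 207.6 272.5] [ 0.4524 -0.1508  0.015 ] ext [0.069 0.042]
top0 wheel [242.5 145.2 303.5] [0.6321 0.0064 0.009 ] ext [0.059 0.054]
side0 stand [ 162.5  251.7 1181. ] [0.629  0.1976 0.011 ] ext [0.107 0.111]
side0 stand [187.3 264.4  79.5] [0.5584 0.2059 0.011 ] ext [0.01  0.069]
side0 stub [243.6 163.9 480.5] [ 0.6179 -0.1921  0.009 ] ext [0.09  0.098]
side0 flange [314.5 165.8 252.5] [ 0.4351 -0.2764  0.008 ] ext [0.062 0.074]
side0 collar [270. 211. 144.] [ 0.4695 -0.0436  0.007 ] ext [0.04  0.049]
side0 nut [233.8 304.  338. ] [0.4172 0.255  0.009 ] ext [0.046 0.053]
side0 offcut [292.8 186.9 373. ] [ 0.4511 -0.1506  0.015 ] ext [0.075 0.078]
side0 wheel [204.4 203.2 330.5] [0.6307 0.0064 0.009 ] ext [0.065 0.072]
carton [0.447 0.11  0.017]
can [ 0.602 -0.394  0.15 ]
can base [ 0.595 -0.402  0.   ]
```

View pics/wrist0.png

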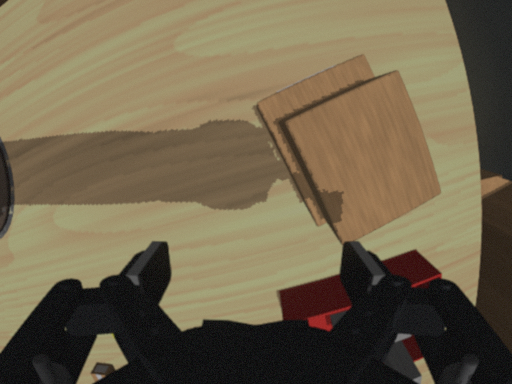

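All positions agree across the two views to about 2 mm, and the heights and sizes match the description. The wrist view only shows bench, the boxes and the fingers. First I'll turn the tool so its y lies along world x (tool x = world y, tool z = down).

>>> {"method": "arm_command", "body": {"deltas": [[1,[0,0,0],[0,0,0.0458]],[1,[0,0,0],[0,0,0.0458]],[1,[0,0,0],[0,0,0.0458]],[1,[0,0,0],[0,0,0.0458]],[1,[0,0,0],[0,0,0.0458]],[1,[0,0,0],[0,0,0.0458]],[1,[0,0,0],[0,0,0.0458]],[1,[0,0,0],[0,0,0.0458]],[1,[0,0,0],[0,0,0.0458]],[1,[0,0,0],[0,0,0]]]}}

```text
clock: 1.15
tool_pos: [0.1429, 0.505, 0.231]
tool_rot: [0.0, 0.707, 0.707, -0.0]
ft_force: [-1.1, -0.5, -0.3]
grip_width: 1.002
gripper_force: 0.0
```

>>> {"method": "arm_command", "body": {"deltas": [[1,[-0.25,0.4,0],[0,0,0]],[1,[-0.25,0.4,0],[0,0,0]],[1,[-0.25,0.4,0],[0,0,0]],[1,[-0.25,0.4,0],[0,0,0]],[1,[-0.25,0.4,0],[0,0,0]],[1,[-0.25,0.4,0],[0,0,0]],[1,[-0.25,0.4,0],[0,0,0]],[1,[-0.25,0.4,0],[0,0,0]],[1,[-0.25,0.4,0],[0,0,0]],[1,[0,0,0],[0,0,0]]]}}

```text
clock: 2.15
tool_pos: [0.5068, 0.277, 0.2301]
tool_rot: [0.001, 0.708, 0.706, -0.0]
ft_force: [0.3, 0.5, 0.3]
grip_width: 1.003
gripper_force: 0.0
```

```bash
python3 - <<'E'
from h import *
c=snap('wrist','w1'); print(np.round(c['extrinsics'],3).tolist(), robot.state()['tool_pos'])
E
```

```text
[[1.0, -0.002, 0.0, 0.507], [-0.002, -0.965, -0.261, 0.342], [0.001, 0.261, -0.965, 0.372], [0.0, 0.0, 0.0, 1.0]] [0.50480867 0.27835575 0.23033641]
```

View pics/w1.png

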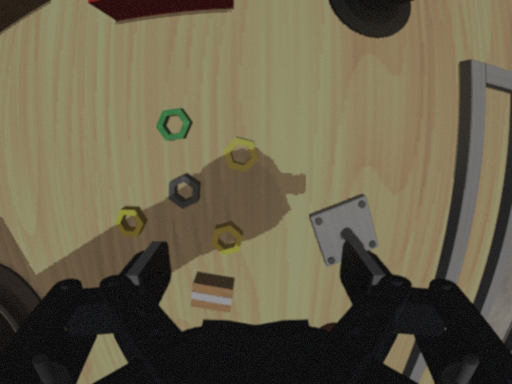

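The wrist view shows the dark nut at (184,190) and the square base with its spindle at (342,228), partly behind a finger. I'll measure the nut's hexagon and the base corners here.

```bash
python3 - <<'E'
from h import *
c=load('w1'); img=c['pixels']
for k,b,z,p in(('nut',(162,168,208,214),.018,lambda H,S,V:(S<60)),('base',(300,185,390,275),.014,lambda H,S,V:(S<60)&(V>75))):
    for q in blobs(img,b,p,60)[:2]:
        P=np.array([onz(c,*x,z,True)[:2] for x in q[3]],np.float32)
        if k=='base':
            print(k,q[:3],cv2.minAreaRect(P*1000), P[[P[:,0].argmin(),P[:,0].argmax(),P[:,1].argmin(),P[:,1].argmax()]].round(4).tolist())
        else:
            print(k,q[:3],onz(c,q[0],q[1],.009,True).round(4))
            # width by direction: minima at flat normals
            w=[(np.ptp(P@[np.cos(t),np.sin(t)]),np.degrees(t)) for t in np.radians(range(-90,90,3))]
            print([(int(a),round(float(x)*1000,1)) for x,a in w])
# corners by hand
cr=[onz(c,u,v,.014,True)[:2] for u,v in((310,215),(363,196),(329,265))]
print(np.round(cr,4).tolist(), np.round((cr[1]+cr[2])/2,4))
E
```

```text
nut (183.58327974276528, 190.56548767416933, 777.5) [0.4151 0.2545 0.009 ]
[(-90, 42.4), (-87, 42.1), (-84, 41.7), (-81, 41.1), (-78, 40.4), (-75, 39.7), (-72, 38.8), (-69, 38.1), (-66, 37.6), (-63, 38.2), (-59, 38.8), (-57, 39.4), (-54, 40.0), (-51, 40.5), (-48, 41.0), (-45, 41.4), (-42, 41.9), (-39, 42.3), (-36, 42.5), (-33, 42.6), (-29, 42.6), (-27, 42.6), (-24, 42.5), (-21, 42.3), (-18, 42.0), (-14, 41.6), (-12, 41.1), (-9, 40.4), (-6, 40.2), (-3, 40.4), (0, 41.0), (3, 41.6), (6, 42.1), (9, 42.5), (12, 42.9), (14, 43.4), (18, 43.7), (21, 43.8), (24, 43.9), (27, 43.8), (29, 43.6), (33, 43.4), (36, 43.2), (39, 42.9), (42, 42.5), (45, 42.1), (48, 41.8), (51, 41.3), (54, 40.7), (57, 40.5), (59, 40.9), (63, 41.4), (66, 41.9), (69, 42.4), (72, 42.8), (75, 43.0), (78, 43.1), (81, 43.1), (84, 43.0), (87, 42.8)]
base (344.7028482205352, 230.74807516287083, 3095.5) ((627.7578735351562, 198.4582977294922), (80.32028198242188, 80.16600036621094), 21.18058967590332) [[0.5774000287055969, 0.22030000388622284], [0.6787999868392944, 0.17730000615119934], [0.6075999736785889, 0.14800000190734863], [0.6486999988555908, 0.24959999322891235]]
[[0.5772, 0.223], [0.6474, 0.2482], [0.6089, 0.1495]] [0.6282 0.1989]
```

>>> {"method": "arm_command", "body": {"deltas": [[0.7,[-0.46,-0.056,0.04],[0,0,0]],[0.7,[-0.46,-0.056,0.04],[0,0,0]],[0.7,[-0.46,-0.056,0.04],[0,0,0]],[0.7,[-0.46,-0.056,0.04],[0,0,0]],[0.7,[-0.46,-0.056,0.04],[0,0,0]],[0.7,[-0.46,-0.056,0.04],[0,0,0]],[0.7,[-0.46,-0.056,0.04],[0,0,0]],[0.7,[-0.46,-0.056,0.04],[0,0,0]],[0.7,[-0.46,-0.056,0.04],[0,0,0]],[0.7,[-0.46,-0.056,0.04],[0,0,0]],[0.7,[-0.46,-0.056,0.04],[0,0,0]],[0.7,[-0.46,-0.056,0.04],[0,0,0]]]}}

```text
clock: 3.4
tool_pos: [0.4353, -0.2724, 0.1834]
tool_rot: [0.0, 0.706, 0.709, 0.0]
ft_force: [0.9, 0.4, 0.5]
grip_width: 0.704
gripper_force: 0.0
```

>>> {"method": "arm_command", "body": {"deltas": [[0.7,[0,0,0],[0,0,0]],[0.7,[0,0,0],[0,0,0]]]}}

```text
clock: 3.6
tool_pos: [0.4354, -0.2716, 0.183]
tool_rot: [-0.001, 0.707, 0.707, 0.0]
ft_force: [-0.2, 0.8, 0.1]
grip_width: 0.703
gripper_force: 0.0
```

```bash
python3 - <<'E'
from h import *
c=snap('wrist','w2'); print(robot.state()['tool_pos'])
E
```

```text
[ 0.43564312 -0.27088995  0.18323022]
```

View pics/w2.png

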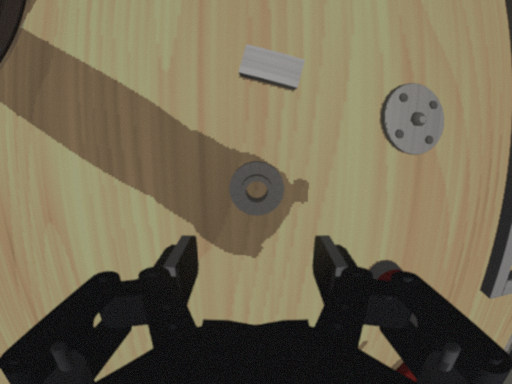

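The flange is at (257,188) in the wrist view, in the arm's shadow. Measuring it from here:

```bash
python3 - <<'E'
from h import *
c=load('w2')
for q in blobs(c['pixels'],(215,150,290,225),lambda H,S,V:(S<60),60)[:2]:
    P=np.array([onz(c,*x,.006,True)[:2] for x in q[3]]); print(q[:3],onz(c,q[0],q[1],.008,True).round(4),np.ptp(P,axis=0))
print(onz(c,256,187,.02,True))
E
```

```text
(256.20229534393843, 188.14324108375098, 2294.5) [ 0.4364 -0.2802  0.008 ] [0.05993464 0.06128542]
[ 0.4361256  -0.27619596  0.02      ]
```

>>> {"method": "arm_command", "body": {"deltas": [[0.7,[-0.08,0.005,0.4],[0,0,0]],[0.7,[0,0,0.4],[0,0,0]],[0.7,[0,0,0.4],[0,0,0]],[0.7,[0,0,0.3],[0,0,0]],[0.7,[0,0,0.13],[0,0,0]],[0.7,[0,0,0.07],[0,0,0]],[0.7,[0,0,0],[0,0,0]]]}}

```text
clock: 4.35
tool_pos: [0.4368, -0.2792, 0.0137]
tool_rot: [0.0, 0.706, 0.708, 0.0]
ft_force: [0.4, -0.3, 0.3]
grip_width: 0.703
gripper_force: 0.0
```

>>> {"method": "arm_command", "body": {"deltas": [[0,[0,0,0.02],[0,0,0]],[0,[0,0,0],[0,0,0]],[0,[0,0,0],[0,0,0]],[0,[0,0,0],[0,0,0]],[0,[0,0,0],[0,0,0]],[0,[0,0,0],[0,0,0]]]}}

```text
clock: 4.95
tool_pos: [0.4372, -0.2803, 0.0131]
tool_rot: [0.001, 0.707, 0.707, 0.001]
ft_force: [-1.1, 1.8, 5.5]
grip_width: 0.363
gripper_force: 59.0
```

>>> {"method": "arm_command", "body": {"deltas": [[0,[0,0,-0.1],[0,0,0]],[0,[0,0,-0.3],[0,0,0]],[0,[0,0,-0.4],[0,0,0]],[0,[0,0,-0.4],[0,0,0]],[0,[0,0,0],[0,0,0]]]}}

```text
clock: 5.45
tool_pos: [0.4389, -0.2817, 0.138]
tool_rot: [0.005, 0.707, 0.707, 0.001]
ft_force: [1.0, -0.8, -1.7]
grip_width: 0.359
gripper_force: 60.0
```

>>> {"method": "arm_command", "body": {"deltas": [[0,[0.4,0.16,0],[0,0,0]],[0,[0.4,0.16,0],[0,0,0]],[0,[0.4,0.16,0],[0,0,0]],[0,[0.4,0.16,0],[0,0,0]],[0,[0.4,0.16,0],[0,0,0]],[0,[0.4,0.16,0],[0,0,0]],[0,[0.4,0.16,0],[0,0,0]],[0,[0.4,0.16,0],[0,0,0]],[0,[0.4,0.16,0],[0,0,0]],[0,[0.4,0.16,0],[0,0,0]],[0,[0.4,0.16,0],[0,0,0]]]}}

```text
clock: 6.55
tool_pos: [0.6124, 0.1618, 0.131]
tool_rot: [-0.0, 0.707, 0.707, -0.0]
ft_force: [1.5, -0.8, -2.2]
grip_width: 0.361
gripper_force: 60.0
```

>>> {"method": "arm_command", "body": {"deltas": [[0,[0.38,0.15,0],[0,0,0]],[0,[0,0,0],[0,0,0]],[0,[0,0,0],[0,0,0]],[0,[0,0,0],[0,0,0]]]}}

```text
clock: 6.95
tool_pos: [0.6267, 0.1974, 0.131]
tool_rot: [-0.0, 0.707, 0.707, -0.001]
ft_force: [-0.1, -1.0, -2.7]
grip_width: 0.363
gripper_force: 60.1
```

```bash
python3 - <<'E'
from h import *
snap('wrist','w3');snap('side','s3');snap('top','t3');s=robot.state(); print(s['tool_pos'],s['tool_rot'],s['ft_force'])
a=cv2.imread('pics/top0.png')
E
```

```text
[0.62704406 0.19692809 0.13158974] [ 4.84509957e-05  7.07622427e-01  7.06590757e-01 -1.44000070e-05] [-1.16222547 -0.430268   -1.93413748]
```

View pics/w3.png

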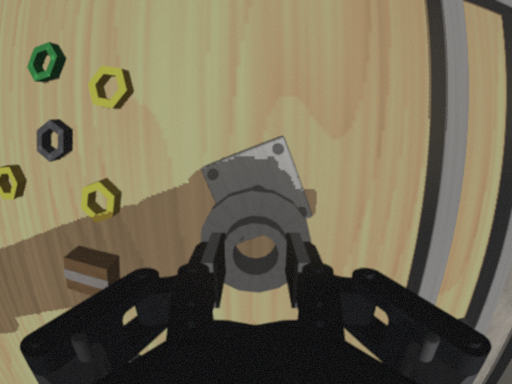

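The flange is held level by the hub at about (256,250), with the stand base behind it at (255,180). I'll check where its axis is relative to the stand using the plate outline.

```bash
python3 - <<'E'
from h import *
c=load('w3')
for u,v,z in((256,248,.1385),(202,240,.1225),(310,240,.1225),(256,188,.1265),(258,292,.1225)): print(u,v,onz(c,u,v,z,True).round(4))
E
```

```text
256 248 [0.627  0.2005 0.1385]
202 240 [0.5971 0.1977 0.1225]
310 240 [0.6571 0.1977 0.1225]
256 188 [0.627  0.2282 0.1265]
258 292 [0.6283 0.1639 0.1225]
```

>>> {"method": "arm_command", "body": {"deltas": [[0,[0,0.01,0.1],[0,0,0]],[0,[0,0,0.15],[0,0,0]],[0,[0,0,0.15],[0,0,0]],[0,[0,0,0.15],[0,0,0]],[0,[0,0,0.15],[0,0,0]],[0,[0,0,0.15],[0,0,0]],[0,[0,0,0.1],[0,0,0]],[0,[0,0,0],[0,0,0]],[0,[0,0,0],[0,0,0]]]}}

```text
clock: 8.0
tool_pos: [0.6283, 0.1979, 0.0364]
tool_rot: [-0.0, 0.707, 0.707, -0.0]
ft_force: [0.3, -0.4, -1.9]
grip_width: 0.356
gripper_force: 60.1
```

>>> {"method": "arm_command", "body": {"deltas": [[0,[0,0,0.04],[0,0,0]],[0,[0,0,0.03],[0,0,0]],[0,[0,0,0.02],[0,0,0]],[0,[0,0,0],[0,0,0]],[0,[0,0,0],[0,0,0]]]}}

```text
clock: 8.5
tool_pos: [0.6283, 0.1982, 0.0274]
tool_rot: [0.0, 0.707, 0.707, 0.0]
ft_force: [0.7, -0.3, -3.8]
grip_width: 0.361
gripper_force: 60.1
```

>>> {"method": "arm_command", "body": {"deltas": [[0,[0,0,0.01],[0,0,0]],[0,[0,0,0],[0,0,0]],[0,[0,0,0],[0,0,0]]]}}

```text
clock: 8.8
tool_pos: [0.6283, 0.1982, 0.0271]
tool_rot: [0.0, 0.707, 0.707, 0.0]
ft_force: [-3.3, -0.9, 6.4]
grip_width: 0.359
gripper_force: 60.9
```

>>> {"method": "arm_command", "body": {"deltas": [[0,[0,0,0.01],[0,0,0]],[0,[0,0,0],[0,0,0]],[0,[0,0,0],[0,0,0]]]}}

```text
clock: 9.1
tool_pos: [0.6284, 0.1983, 0.0271]
tool_rot: [0.0, 0.707, 0.707, 0.001]
ft_force: [-4.6, -1.3, 10.7]
grip_width: 0.359
gripper_force: 61.5
```

>>> {"method": "arm_command", "body": {"deltas": [[0.6,[0,0,-0.01],[0,0,0]],[0.6,[0,0,0],[0,0,0]],[0.6,[0,0,0],[0,0,0]],[0.6,[0,0,0],[0,0,0]],[0.6,[0,0,-0.1],[0,0,0]],[0.6,[0,0,-0.3],[0,0,0]],[0.6,[0,0,-0.4],[0,0,0]],[0.6,[0,0,-0.4],[0,0,0]],[0.95,[0,0,0],[0,0,0]]]}}

```text
clock: 10.0
tool_pos: [0.6311, 0.1991, 0.1539]
tool_rot: [0.002, 0.707, 0.707, 0.005]
ft_force: [0.1, 0.3, 0.4]
grip_width: 0.753
gripper_force: 0.0
```

>>> {"method": "arm_command", "body": {"deltas": [[0.95,[-0.35,0,0],[0,0,0]],[0.95,[-0.4,0,0],[0,0,0]],[0.95,[-0.4,0,0],[0,0,0]],[0.95,[-0.35,0.03,0],[0,0,0]],[0.95,[0,0,0],[0,0,0]],[0.95,[0,0,0],[0,0,0]]]}}

```text
clock: 10.6
tool_pos: [0.6313, 0.0475, 0.1464]
tool_rot: [-0.0, 0.708, 0.707, 0.0]
ft_force: [0.3, 0.3, 0.9]
grip_width: 0.952
gripper_force: 0.0
```

```bash
python3 - <<'E'
from h import *
snap('wrist','w4');s=robot.state(); print(s['tool_pos'],s['tool_rot'],s['ft_force'])
E
```

```text
[0.63125002 0.0483106  0.14631589] [-1.65155998e-04  7.07257038e-01  7.06956464e-01  1.10646748e-04] [ 0.3299741  -0.59071518  0.17535008]
```

View pics/w4.png

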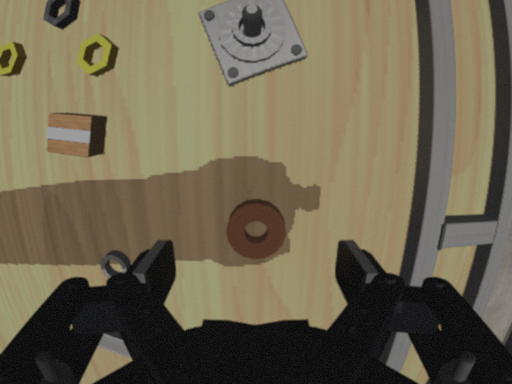

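The flange sits flat on the base at about (252,30), around the spindle, and the wheel is at (256,229). Measuring the wheel:

```bash
python3 - <<'E'
from h import *
c=load('w4')
for q in blobs(c['pixels'],(215,190,300,272),lambda H,S,V:((H<9)|(H>172))&(S>110),200)[:2]:
    P=np.array([onz(c,*x,.018,True)[:2] for x in q[3]]); print(q[:3],onz(c,q[0],q[1],.009,True).round(4),np.ptp(P,axis=0))
E
python3 - <<'E'
from h import *
c=load('w4'); h=cv2.cvtColor(c['pixels'],cv2.COLOR_BGR2HSV); print(h[212,256],h[235,240],h[265,215],h[200,200])
for q in blobs(c['pixels'],(215,190,300,272),lambda H,S,V:((H<9)|(H>172))&(S>90),100)[:2]:
    P=np.array([onz(c,*x,.018,True)[:2] for x in q[3]]); print(q[:3],onz(c,q[0],q[1],.009,True).round(4),np.ptp(P,axis=0))
print(onz(c,256,230,.009,True))
E
```

```text
[  9 134  84] [  8 143  84] [ 29  67 156] [ 16  93 115]
[0.63199494 0.00430464 0.009     ]
```

```bash
python3 - <<'E'
from h import *
c=load('w4')
for q in blobs(c['pixels'],(215,190,300,272),lambda H,S,V:(H<13)&(S>110),100)[:2]:
    P=np.array([onz(c,*x,.018,True)[:2] for x in q[3]]); print(q[:3],onz(c,q[0],q[1],.009,True).round(4),np.ptp(P,axis=0))
E
```

```text
(255.5153054823736, 229.35716974030862, 2657.0) [0.6315 0.005  0.009 ] [0.05780782 0.06081268]
```

>>> {"method": "arm_command", "body": {"deltas": [[0.95,[-0.35,0,0],[0,0,0]],[0.95,[-0.075,0,0.3],[0,0,0]],[0.95,[0,0,0.4],[0,0,0]],[0.95,[0,0,0.35],[0,0,0]],[0.95,[0,0,0.2],[0,0,0]],[0.95,[0,0,0.1],[0,0,0]],[0.95,[0,0,0.06],[0,0,0]],[0.95,[0,0,0],[0,0,0]],[0.95,[0,0,0],[0,0,0]]]}}

```text
clock: 11.55
tool_pos: [0.6322, 0.006, 0.0066]
tool_rot: [0.001, 0.707, 0.707, 0.001]
ft_force: [-0.2, -0.1, 1.4]
grip_width: 0.95
gripper_force: 0.0
```

>>> {"method": "arm_command", "body": {"deltas": [[0,[0,0,0],[0,0,0]],[0,[0,0,0],[0,0,0]],[0,[0,0,0],[0,0,0]],[0,[0,0,0],[0,0,0]],[0,[0,0,0],[0,0,0]],[0,[0,0,0],[0,0,0]]]}}

```text
clock: 12.15
tool_pos: [0.6321, 0.0057, 0.0074]
tool_rot: [0.001, 0.707, 0.707, 0.001]
ft_force: [-2.6, 0.7, 6.8]
grip_width: 0.649
gripper_force: 62.1
```

>>> {"method": "arm_command", "body": {"deltas": [[0,[0,0,-0.1],[0,0,0]],[0,[0,0,-0.3],[0,0,0]],[0,[0,0,-0.4],[0,0,0]],[0,[0,0,-0.4],[0,0,0]],[0,[0,0,0],[0,0,0]],[0,[0.3,0,0],[0,0,0]],[0,[0.4,-0.04,0],[0,0,0]],[0,[0.4,0,0],[0,0,0]],[0,[0.4,0,0],[0,0,0]],[0,[0.42,0,0],[0,0,0]],[0,[0,0,0],[0,0,0]],[0,[0,0,0],[0,0,0]]]}}

```text
clock: 13.35
tool_pos: [0.6267, 0.1985, 0.1246]
tool_rot: [-0.0, 0.706, 0.708, -0.001]
ft_force: [-0.2, -0.5, -1.5]
grip_width: 0.647
gripper_force: 64.1
```

```bash
python3 - <<'E'
from h import *
snap('wrist','w5');s=robot.state(); print(s['tool_pos'],s['tool_rot'],s['ft_force'],s['grip_width'])
c=load('w5')
cv2.imwrite('pics/w5c.png',c['pixels'][100:330,130:390])
for q in blobs(c['pixels'],(180,160,340,320),lambda H,S,V:(H<13)&(S>110),100)[:2]:
    P=np.array([onz(c,*x,s['tool_pos'][2]-.0074+.009,True)[:2] for x in q[3]]); print(q[:3],P.min(0),P.max(0))
E
```

```text
[0.62689377 0.19753544 0.12474952] [-6.79739349e-05  7.06884810e-01  7.07328435e-01 -5.88788084e-04] [ 0.12712976 -0.63998016 -1.61321695] 0.6493315150816644
(254.5435855956052, 249.6662116846132, 9890.5) [0.59612905 0.16345393] [0.65646901 0.2278051 ]
```

View pics/w5c.png

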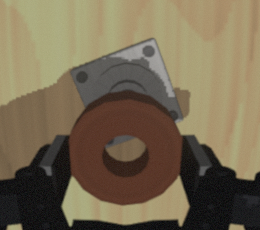

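The wheel is held flat at crop (127,150), centred at about (0.6265,0.198), so it needs 1.5 mm more in x before lowering.

>>> {"method": "arm_command", "body": {"deltas": [[0,[0,0.017,0.1],[0,0,0]],[0,[0,0,0.13],[0,0,0]],[0,[0,0,0.15],[0,0,0]],[0,[0,0,0.15],[0,0,0]],[0,[0,0,0.15],[0,0,0]],[0,[0,0,0.1],[0,0,0]],[0,[0,0,0],[0,0,0]],[0,[0,0,0],[0,0,0]]]}}

```text
clock: 14.2
tool_pos: [0.6289, 0.1972, 0.0471]
tool_rot: [-0.0, 0.707, 0.707, -0.0]
ft_force: [-0.3, -0.5, -1.6]
grip_width: 0.649
gripper_force: 64.0
```

>>> {"method": "arm_command", "body": {"deltas": [[0,[0,0,0.03],[0,0,0]],[0,[0,0,0.01],[0,0,0]],[0,[0,0,0],[0,0,0]],[0,[0,0,0],[0,0,0]]]}}

```text
clock: 14.6
tool_pos: [0.6291, 0.1977, 0.0436]
tool_rot: [0.0, 0.707, 0.707, 0.0]
ft_force: [-0.1, -0.2, -1.4]
grip_width: 0.649
gripper_force: 64.0
```

>>> {"method": "arm_command", "body": {"deltas": [[0,[0,0,0.01],[0,0,0]],[0,[0,0,0],[0,0,0]],[0,[0,0,0],[0,0,0]]]}}

```text
clock: 14.9
tool_pos: [0.629, 0.1977, 0.0423]
tool_rot: [0.0, 0.707, 0.707, 0.0]
ft_force: [-0.1, 0.9, -2.2]
grip_width: 0.645
gripper_force: 64.0
```

>>> {"method": "arm_command", "body": {"deltas": [[0,[0,0,0.01],[0,0,0]],[0,[0,0,0],[0,0,0]],[0,[0,0,0],[0,0,0]]]}}

```text
clock: 15.2
tool_pos: [0.6291, 0.1977, 0.0415]
tool_rot: [0.0, 0.707, 0.707, 0.0]
ft_force: [-0.4, 0.3, 0.6]
grip_width: 0.652
gripper_force: 64.2
```

>>> {"method": "arm_command", "body": {"deltas": [[0,[0,0,0.01],[0,0,0]],[0,[0,0,0],[0,0,0]],[0,[0,0,0],[0,0,0]]]}}

```text
clock: 15.5
tool_pos: [0.6291, 0.1977, 0.0414]
tool_rot: [0.0, 0.707, 0.707, 0.0]
ft_force: [-2.0, -0.0, 5.2]
grip_width: 0.646
gripper_force: 64.8
```

>>> {"method": "arm_command", "body": {"deltas": [[0.95,[0,0,-0.01],[0,0,0]],[0.95,[0,0,0],[0,0,0]],[0.95,[0,0,0],[0,0,0]],[0.95,[0,0,0],[0,0,0]],[0.95,[0,0,-0.1],[0,0,0]],[0.95,[0,0,-0.3],[0,0,0]],[0.95,[0,0,-0.4],[0,0,0]],[0.7,[0,0,-0.3],[0,0,0]],[0.7,[0,0,0],[0,0,0]]]}}

```text
clock: 16.4
tool_pos: [0.6313, 0.1984, 0.1577]
tool_rot: [0.002, 0.707, 0.707, 0.004]
ft_force: [0.8, -0.0, -0.3]
grip_width: 0.699
gripper_force: 0.0
```

>>> {"method": "arm_command", "body": {"deltas": [[0.7,[-0.33,-0.265,0],[0,0,0]],[0.7,[-0.33,-0.265,0],[0,0,0]],[0.7,[-0.33,-0.265,0],[0,0,0]],[0.7,[-0.33,-0.265,0],[0,0,0]],[0.7,[-0.33,-0.265,0],[0,0,0]],[0.7,[-0.33,-0.265,0],[0,0,0]],[0.7,[0,0,0],[0,0,0]],[0.7,[0,0,0],[0,0,0]]]}}

```text
clock: 17.2
tool_pos: [0.4698, -0.0009, 0.1517]
tool_rot: [0.0, 0.708, 0.707, 0.001]
ft_force: [0.4, 0.6, -0.1]
grip_width: 0.696
gripper_force: 0.0
```

```bash
python3 - <<'E'
from h import *
c=snap('wrist','w6');s=robot.state(); print(s['tool_pos'],s['tool_rot'],s['ft_force'])
for q in blobs(c['pixels'],(200,170,310,290),lambda H,S,V:(S<60),100)[:3]:
    P=np.array([onz(c,*x,.014,True)[:2] for x in q[3]]); print(q[:3],onz(c,q[0],q[1],.007,True).round(4),np.ptp(P,axis=0))
E
```

```text
[ 4.70399299e-01 -3.00164019e-04  1.51626100e-01] [2.93463782e-04 7.07285598e-01 7.06927674e-01 5.10813572e-04] [0.79060762 0.35772294 0.75628395]
(254.46408839779005, 227.30791896869243, 905.0) [ 0.4691 -0.0439  0.007 ] [0.03335151 0.03659246]
```

View pics/w6.png

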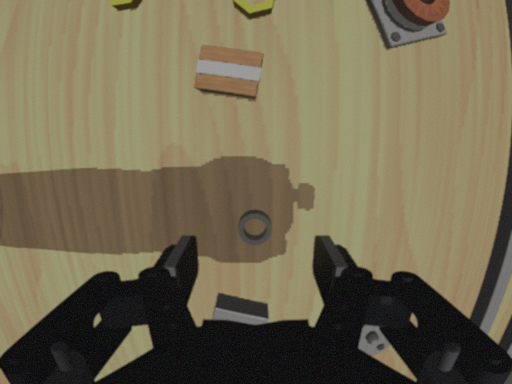

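The wheel sits on the flange around the spindle at (418,10), and the collar is at (254,227). Going for the collar.

>>> {"method": "arm_command", "body": {"deltas": [[0.7,[-0.35,-0.01,0],[0,0,0]],[0.7,[-0.08,0,0.3],[0,0,0]],[0.7,[0,0,0.4],[0,0,0]],[0.7,[0,0,0.35],[0,0,0]],[0.7,[0,0,0.25],[0,0,0]],[0.7,[0,0,0.1],[0,0,0]],[0.7,[0,0,0.07],[0,0,0]],[0.7,[0,0,0],[0,0,0]],[0.7,[0,0,0],[0,0,0]]]}}

```text
clock: 18.15
tool_pos: [0.4701, -0.0432, 0.0054]
tool_rot: [0.001, 0.707, 0.707, 0.001]
ft_force: [-0.1, -0.0, 0.6]
grip_width: 0.702
gripper_force: 0.0
```

>>> {"method": "arm_command", "body": {"deltas": [[0,[0,0,0],[0,0,0]],[0,[0,0,0],[0,0,0]],[0,[0,0,0],[0,0,0]],[0,[0,0,0],[0,0,0]],[0,[0,0,0],[0,0,0]],[0,[0,0,0],[0,0,0]]]}}

```text
clock: 18.75
tool_pos: [0.4699, -0.0434, 0.0057]
tool_rot: [0.001, 0.707, 0.707, 0.001]
ft_force: [-1.9, 0.0, 6.6]
grip_width: 0.369
gripper_force: 58.8
```

>>> {"method": "arm_command", "body": {"deltas": [[0,[0,0,-0.1],[0,0,0]],[0,[0,0,-0.35],[0,0,0]],[0,[0,0,-0.4],[0,0,0]],[0,[0,0,-0.4],[0,0,0]],[0,[0.4,0.265,0],[0,0,0]],[0,[0.4,0.265,0],[0,0,0]],[0,[0.4,0.265,0],[0,0,0]],[0,[0.4,0.265,0],[0,0,0]],[0,[0.4,0.265,0],[0,0,0]],[0,[0.4,0.265,0],[0,0,0]],[0,[0,0,0],[0,0,0]],[0,[0,0,0],[0,0,0]]]}}

```text
clock: 19.95
tool_pos: [0.6279, 0.1975, 0.1289]
tool_rot: [-0.0, 0.706, 0.708, -0.001]
ft_force: [0.3, 0.4, -0.4]
grip_width: 0.366
gripper_force: 59.8
```

```bash
python3 - <<'E'
from h import *
snap('wrist','w7');s=robot.state(); print(s['tool_pos'],s['tool_rot'],s['ft_force'],s['grip_width'])
c=load('w7'); cv2.imwrite('pics/w7c.png',cv2.resize(c['pixels'][130:330,150:370],None,fx=2,fy=2))
E
```

```text
[0.62754701 0.19650887 0.12930038] [-8.59933146e-05  7.06938393e-01  7.07274949e-01 -4.98285510e-04] [-0.88054492 -0.96459805 -0.31767552] 0.36610060472757716
```

View pics/w7c.png

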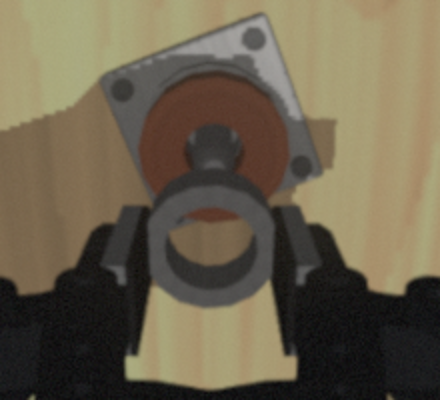

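The collar is held level at crop (211,240), and the spindle at x = 212 lines up with its hole. Lowering it now.

>>> {"method": "arm_command", "body": {"deltas": [[0,[0.01,0.006,0.1],[0,0,0]],[0,[0,0,0.13],[0,0,0]],[0,[0,0,0.15],[0,0,0]],[0,[0,0,0.15],[0,0,0]],[0,[0,0,0.1],[0,0,0]],[0,[0,0,0.04],[0,0,0]],[0,[0,0,0],[0,0,0]],[0,[0,0,0],[0,0,0]]]}}

```text
clock: 20.8
tool_pos: [0.6288, 0.1976, 0.0628]
tool_rot: [0.0, 0.707, 0.707, 0.0]
ft_force: [-0.6, 0.6, -1.1]
grip_width: 0.366
gripper_force: 59.8
```

>>> {"method": "arm_command", "body": {"deltas": [[0,[0,0,0.02],[0,0,0]],[0,[0,0,0.01],[0,0,0]],[0,[0,0,0.01],[0,0,0]],[0,[0,0,0],[0,0,0]],[0,[0,0,0],[0,0,0]]]}}

```text
clock: 21.3
tool_pos: [0.6286, 0.1977, 0.0583]
tool_rot: [-0.0, 0.707, 0.707, 0.0]
ft_force: [-0.5, 0.1, -0.2]
grip_width: 0.364
gripper_force: 59.8
```

>>> {"method": "arm_command", "body": {"deltas": [[0,[0,0,0.01],[0,0,0]],[0,[0,0,0],[0,0,0]],[0,[0,0,0.01],[0,0,0]],[0,[0,0,0],[0,0,0]],[0,[0,0,0],[0,0,0]]]}}

```text
clock: 21.8
tool_pos: [0.6288, 0.1978, 0.0578]
tool_rot: [0.0, 0.707, 0.707, 0.001]
ft_force: [-4.2, -0.9, 8.2]
grip_width: 0.367
gripper_force: 60.7
```

>>> {"method": "arm_command", "body": {"deltas": [[0.6,[0,0,-0.01],[0,0,0]],[0.6,[0,0,0],[0,0,0]],[0.6,[0,0,0],[0,0,0]],[0.6,[0,0,0],[0,0,0]],[0.6,[0,0,-0.1],[0,0,0]],[0.6,[0,0,-0.3],[0,0,0]],[0.6,[0,0,-0.4],[0,0,0]],[0.7,[0,0,-0.1],[0,0,0]],[0.7,[0,0,0],[0,0,0]]]}}

```text
clock: 22.7
tool_pos: [0.63, 0.1981, 0.1504]
tool_rot: [0.001, 0.707, 0.707, 0.002]
ft_force: [0.3, 0.7, -0.2]
grip_width: 0.701
gripper_force: 0.0
```

>>> {"method": "arm_command", "body": {"deltas": [[0.7,[0.2,-0.42,0],[0,0,0]],[0.7,[0.2,-0.42,0],[0,0,0]],[0.7,[0.2,-0.42,0],[0,0,0]],[0.7,[0.2,-0.42,0],[0,0,0]],[0.7,[0.2,-0.42,0],[0,0,0]],[0.7,[0,0,0],[0,0,0]],[0.7,[0,0,0],[0,0,0]]]}}

```text
clock: 23.4
tool_pos: [0.4174, 0.2978, 0.1464]
tool_rot: [0.0, 0.706, 0.708, -0.001]
ft_force: [0.1, 0.3, 0.5]
grip_width: 0.702
gripper_force: 0.0
```

```bash
python3 - <<'E'
from h import *
c=snap('wrist','w8');s=robot.state(); print(s['tool_pos'],s['tool_rot'],s['ft_force'])
for q in blobs(c['pixels'],(200,170,310,290),lambda H,S,V:(S<60),100)[:3]:
    P=np.array([onz(c,*x,.018,True)[:2] for x in q[3]]); print(q[:3],onz(c,q[0],q[1],.009,True).round(4),np.ptp(P,axis=0))
    print([(a,round(float(np.ptp(P@[np.cos(t),np.sin(t)]))*1000,1)) for a in list(range(-75,-45,3))+list(range(-15,15,3))+list(range(45,75,3)) for t in [np.radians(a)]])
E
```

```text
[0.4183096  0.29755828 0.14653022] [ 1.00203537e-04  7.06835505e-01  7.07377808e-01 -4.41470014e-04] [ 0.66241274  0.7716143  -0.20890775]
(254.30180355520955, 230.23446217724145, 1284.5) [0.4165 0.2542 0.009 ] [0.03819046 0.04521648]
[(-75, 43.2), (-72, 42.4), (-69, 41.7), (-66, 41.1), (-63, 41.0), (-60, 41.5), (-57, 42.2), (-54, 42.7), (-51, 43.1), (-48, 43.4), (-15, 39.5), (-12, 38.9), (-9, 38.1), (-6, 37.3), (-3, 37.3), (0, 38.2), (3, 39.0), (6, 39.8), (9, 40.4), (12, 40.9), (45, 42.0), (48, 41.5), (51, 40.9), (54, 40.4), (57, 41.2), (60, 42.1), (63, 42.9), (66, 43.7), (69, 44.3), (72, 44.8)]
```

View pics/w8.png

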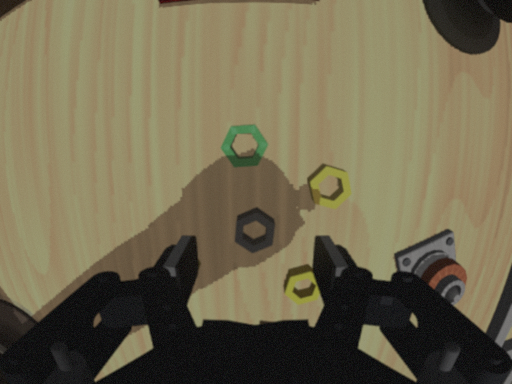

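The finished part of the pack at (442,275) looks right. The dark nut is at (255,230), with flat normals at about -4.5° from world x. I'll narrow the opening to clear the yellow neighbours at (330,187) and (302,283), turn 4.5° and descend.

>>> {"method": "arm_command", "body": {"deltas": [[0.6,[-0.35,-0.015,0],[0,0,0]],[0.6,[-0.075,0,0],[0,0,0]],[0.6,[0,0,0.3],[0,0,0.025]],[0.6,[0,0,0.4],[0,0,0]],[0.6,[0,0,0.3],[0,0,0]],[0.6,[0,0,0.2],[0,0,0]],[0.6,[0,0,0.1],[0,0,0]],[0.6,[0,0,0.1],[0,0,0]],[0.6,[0,0,0],[0,0,0]],[0.6,[0,0,0],[0,0,0]]]}}

```text
clock: 24.45
tool_pos: [0.4178, 0.2554, 0.0079]
tool_rot: [0.0, 0.734, 0.679, 0.0]
ft_force: [0.9, 0.6, 0.2]
grip_width: 0.601
gripper_force: 0.0
```

>>> {"method": "arm_command", "body": {"deltas": [[0,[0,0,0],[0,0,0]],[0,[0,0,0],[0,0,0]],[0,[0,0,0],[0,0,0]],[0,[0,0,0],[0,0,0]],[0,[0,0,0],[0,0,0]],[0,[0,0,0],[0,0,0]]]}}

```text
clock: 25.05
tool_pos: [0.4181, 0.2558, 0.0087]
tool_rot: [0.0, 0.734, 0.679, 0.001]
ft_force: [0.4, -1.8, 5.6]
grip_width: 0.423
gripper_force: 60.5
```

>>> {"method": "arm_command", "body": {"deltas": [[0,[0,0,-0.1],[0,0,0]],[0,[0,0,-0.4],[0,0,0]],[0,[0,0,-0.4],[0,0,0]],[0,[0,0,-0.4],[0,0,0]],[0,[0,0,0],[0,0,-0.025]],[0,[-0.115,0.42,0],[0,0,0]],[0,[-0.115,0.42,0],[0,0,0]],[0,[-0.115,0.42,0],[0,0,0]],[0,[-0.115,0.42,0],[0,0,0]],[0,[-0.115,0.42,0],[0,0,0]],[0,[0,0,0],[0,0,0]],[0,[0,0,0],[0,0,0]]]}}

```text
clock: 26.25
tool_pos: [0.6273, 0.1971, 0.1367]
tool_rot: [-0.0, 0.708, 0.707, -0.001]
ft_force: [-0.2, -0.4, -0.3]
grip_width: 0.424
gripper_force: 60.3
```

```bash
python3 - <<'E'
from h import *
snap('wrist','w9');s=robot.state(); print(s['tool_pos'],s['tool_rot'],s['ft_force'],s['grip_width'])
c=load('w9'); cv2.imwrite('pics/w9c.png',cv2.resize(c['pixels'][130:330,150:370],None,fx=2,fy=2))
E
```

```text
[0.62657357 0.19750232 0.13713715] [-3.77567367e-04  7.07216603e-01  7.06996666e-01 -4.97449957e-04] [-0.21298463  0.62744631 -0.02536448] 0.422629130695189
```

View pics/w9c.png

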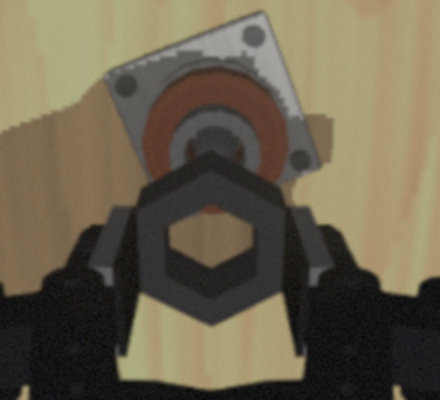

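The nut is held level at crop (211,238), and the spindle sits about 4 px to the right, so I'll shift 1.5 mm in x and lower.

>>> {"method": "arm_command", "body": {"deltas": [[0,[0.008,0.017,0],[0,0,0]],[0,[0,0,0.1],[0,0,0]],[0,[0,0,0.13],[0,0,0]],[0,[0,0,0.15],[0,0,0]],[0,[0,0,0.12],[0,0,0]],[0,[0,0,0.07],[0,0,0]],[0,[0,0,0],[0,0,0]],[0,[0,0,0],[0,0,0]]]}}

```text
clock: 27.1
tool_pos: [0.6288, 0.1985, 0.0804]
tool_rot: [0.0, 0.707, 0.707, 0.0]
ft_force: [1.1, 0.6, -0.7]
grip_width: 0.425
gripper_force: 60.3
```

>>> {"method": "arm_command", "body": {"deltas": [[0,[0,0,0.02],[0,0,0]],[0,[0,0,0.01],[0,0,0]],[0,[0,0,0],[0,0,0]],[0,[0,0,0],[0,0,0]]]}}

```text
clock: 27.5
tool_pos: [0.6289, 0.1985, 0.0775]
tool_rot: [0.0, 0.707, 0.707, 0.0]
ft_force: [0.6, 0.0, -0.6]
grip_width: 0.425
gripper_force: 60.3
```

>>> {"method": "arm_command", "body": {"deltas": [[0,[0,0,0.01],[0,0,0]],[0,[0,0,0.01],[0,0,0]],[0,[0,0,0],[0,0,0]],[0,[0,0,0],[0,0,0]]]}}

```text
clock: 27.9
tool_pos: [0.6287, 0.1984, 0.0752]
tool_rot: [-0.0, 0.707, 0.707, -0.0]
ft_force: [-1.2, 0.1, -0.1]
grip_width: 0.423
gripper_force: 60.3
```

>>> {"method": "arm_command", "body": {"deltas": [[0,[0,0,0.01],[0,0,0]],[0,[0,0,0],[0,0,0]],[0,[0,0,0.01],[0,0,0]],[0,[0,0,0],[0,0,0]],[0,[0,0,0],[0,0,0]]]}}

```text
clock: 28.4
tool_pos: [0.6289, 0.1985, 0.0747]
tool_rot: [0.0, 0.707, 0.707, 0.001]
ft_force: [-3.6, -0.1, 7.4]
grip_width: 0.425
gripper_force: 61.2
```

The nut is seated at the expected height (0.0747). Now I'll release it, back off upward and clear the view.

>>> {"method": "arm_command", "body": {"deltas": [[0.65,[0,0,-0.01],[0,0,0]],[0.65,[0,0,0],[0,0,0]],[0.65,[0,0,0],[0,0,0]],[0.65,[0,0,0],[0,0,0]],[0.65,[0,0,-0.1],[0,0,0]],[0.65,[0,0,-0.3],[0,0,0]],[0.65,[0,0,-0.4],[0,0,0]],[0.65,[0,0,-0.2],[0,0,0]],[0.65,[0.4,-0.2,0],[0,0,0]],[0.65,[0.4,-0.2,0],[0,0,0]],[0.65,[0,0,0],[0,0,0]],[0.65,[0,0,0],[0,0,0]]]}}

```text
clock: 29.6
tool_pos: [0.5884, 0.2793, 0.1749]
tool_rot: [0.0, 0.706, 0.708, 0.0]
ft_force: [0.2, 0.4, 1.5]
grip_width: 0.655
gripper_force: 0.0
```

```bash
python3 - <<'E'
from h import *
w=snap('wrist','w10')['pixels'];s=snap('side','s10')['pixels'];t=snap('top','t10')['pixels']
z=lambda a,b:cv2.resize(a[b[1]:b[3],b[0]:b[2]],(390,290),interpolation=cv2.INTER_CUBIC)
cv2.imwrite('pics/f.png',np.vstack([np.hstack([z(w,(150,90,410,284)),z(s,(110,180,230,270))]),np.hstack([z(t,(100,110,420,270)),z(s,(120,70,380,370))])]))
E
```

```text
(no output)
```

View pics/f.png

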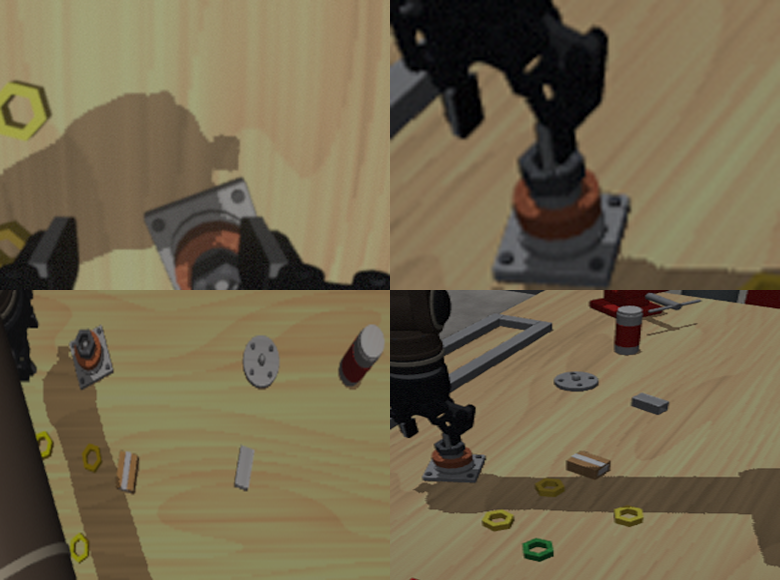

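The composite shows the full pack on the tall stand: flange, wheel, collar, then nut, stacked flat. The bystanders and the look-alike nuts look undisturbed, and the gripper is clear.

```bash
python3 -c "
from bench import robot
print(robot.job_done())"
```

```text
the job is handed in; nothing more can be done
None
```

The wheel pack is on the tall spindle in the order asked (flange, grinding wheel, collar, hex nut), each part lowered until it seated. I handed it in at about 30 s of the 102 s, with the gripper clear, and the last pictures show the offcut, carton, can and look-alike nuts standing where they were.

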